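Pack the good prints into the kit caddy

ROBOT

A 7-joint arm with a two-finger parallel gripper is mounted at the origin on the work surface. World frame = base frame: x ahead of the robot, y to its left, z up, the work surface at z = 0. Lengths are in m, angles in rad, forces in N, time in s.
With the tool pointing down it reaches from about 0.35 to 0.9 m from the base axis. Payload 8.1 kg.
Tool frame: the origin (TCP) lies midway between the tips of the shut fingers; the grasp point (between the pads) lies arm.grasp_offset behind it (arm.grasp_offset is the distance from the TCP to the grasp point, in m); z points along the fingers, y is the line along which they close (so a half turn about z gives the same grasp; the last joint's range is limited). The gripper opens to 92 mm and grips with 3 to 60 N. Pads are 19 mm wide; open, the fingers measure 130 mm over their backs; the gripper's body (75 mm by 190 mm) begins 47 mm behind the grasp point.
Start: joints at [-1.211, 0.434, 0.025, 1.573, -0.012, 1.134, -0.075], TCP at [0.279, 0.559, 0.227] pointing down, gripper open.
Joint ranges: [-2.62, 2.62], [-0.44, 2.09], [-1.27, 1.32], [0.08, 2.57], [-1.32, 4.46], [0.12, 2], [-2.74, 2.74]. Speed limits (rad/s): [2.22, 2.22, 3.01, 3.01, 3.14, 3.14, 3.14].

INTERFACE

Orientations are given as a rotation vector (axis times angle).
In Python, from cell import observe, imaging, arm gives the robot as it stands.
- The arm moves only by the tool apply_moves, never from a script. Its argument "commands" is a list of rows, each a list of 5 numbers: the opening in per cent of the stroke, from 0 (shut) to 100 (fully open), then the shift along the world's x, y, z in units of 0.06 m (1.0 is 0.06 m), then the turn about the world's z in units of 0.5 rad (1.0 is 0.5 rad). A call has 1 to 12 rows; each row shifts and turns the commanded pose from where the row before left it; what a row does not reach is not made up. A row lasts 1/8 s, in which the tool goes at most 62.5 mm and 10.7 degrees, less where a joint would pass 70% of its speed; a pose out of reach is approached as far as the arm can. A call with a number of a shift or a turn outside -1 to 1 is refused whole. A call with a gripper value outside its range is refused whole. The fingers move at their own pace and stop on an object; "newtons" is the grip in N (left out, the last holds). Time passes only in rows, so rows that do not move let the fingers close. It gives the time, the measured TCP pose, the force, the opening and the grip force at its end, in the units of the state.
- observe(): the state, without advancing time (a new reading comes with each control period).
- imaging.get_image(name): name is "scene" or "top" or "wrist"; returns (picture, depth): 384x512x3 uint8, red, green, blue; 384x512 float32, m along the optical axis (not along the pixel's ray), 0 where there is no reading.
- imaging.camera_params(name): a dict with "camera_matrix" (3x3 intrinsics, pixels), "origin" and "rotation" of the camera in the world; the wrist camera has in their place "tool_from_camera" (4x4, takes a point from camera to tool coordinates, whose origin is the TCP and whose axes are the flange's). Camera axes: x right, y up, looking along -z (the intrinsics and any distortion apply to the point x, -y, -z); pixel columns grow to the right and rows downward; lengths in m; the calibration is good to about 2 mm. A picture is of the moment at which its call begins: read the wrist's pose just before it. camera_params takes no time and is no camera call.
- arm.sign_off(): hands the job in; it is judged then, once.
The state is a dict: "clock": time; "joints": joint angles; "dq": joint speeds; "joint_efforts": joint torques, N m; "position": TCP position; "ee_rot": TCP orientation; "force": force on the tool from outside, world axes, zero at the start; "ft_torque": the same for the moment, N m; "width": opening from 0.0 (shut) to 1.0 (fully open); "gripper_force": force on a finger pad.
Only numpy, scipy, OpenCV 4.12 (cv2) and the standard library are available. Lean on these libraries where they do the work, as an engineer would, in place of code of your own. Each camera call takes 0.05 s, during which the arm holds its last target. There are 200 camera calls.

TASK

Pack the four good white prints from the dark print sheet into the kit caddy, each standing upright on the floor of the pocket made for it: the whole gear in the round well, the bridge handle in the long slot, the square foot in the square pocket, and the closed collar over the post. Leave the two failed prints, the half gear and the C-shaped collar, where they lie.

Things in the scene. Friction and masses are not known exactly. Their poses are not given: they have to be found in the camera images.
- gear: The whole toothed gear, white plastic: 12 teeth all round, 52 mm across and 14 mm thick, with a round central hub 18 mm in diameter that rises to 40 mm. About 30 g. Origin at the centre of its underside, z up along the hub. Lies on the print sheet, a fixed dark steel sheet 3 mm thick, 250 x 340 mm.
- handle: The bridge-shaped pull handle, white plastic: bar 60 mm long (along its x), 14 mm wide (y), 12 mm thick, on two legs at its ends; 38 mm high in all, standing on its legs. About 30 g. Origin on the underside, midway between the feet, z up. Lies on the print sheet, a fixed dark steel sheet 3 mm thick, 250 x 340 mm.
- foot: The square machine foot, white plastic: base 40 x 40 x 12 mm with a central square boss 18 x 18 mm that rises to 40 mm. About 35 g. Origin at the centre of its underside, z up, x and y along its sides. Lies on the print sheet, a fixed dark steel sheet 3 mm thick, 250 x 340 mm.
- collar: The whole collar, white plastic: a closed upright ring, outside diameter 44 mm, bore 28 mm, 36 mm high. About 30 g. Origin at the centre of its underside, z up along the bore. Lies on the print sheet, a fixed dark steel sheet 3 mm thick, 250 x 340 mm.
- half_gear: A failed print, white plastic: about half of the same gear, six teeth on one side only (+x side and a little round), with the hub (18 mm wide, 40 mm high). Origin on the hub's axis at the underside. To be left where it lies. Lies on the print sheet, a fixed dark steel sheet 3 mm thick, 250 x 340 mm.
- open_collar: A failed print, white plastic: the same collar but C-shaped, a third of the ring missing, 44 mm outside, 36 mm high. Origin on the ring's axis at the underside. To be left where it lies. Lies on the print sheet, a fixed dark steel sheet 3 mm thick, 250 x 340 mm.
- round_nest: Fixed black insert with a cork floor in the kit caddy, 86 x 86 x 18 mm high, origin at the centre of its underside, 4 mm above the bench. The four stand 89 mm apart in a square; the caddy wall around them is 22 mm high. Pocket 14 mm deep, its floor 4 mm above the origin: a round well 68 mm in diameter, for the gear.
- slot_nest: Fixed black insert with a cork floor in the kit caddy, 86 x 86 x 18 mm high, origin at the centre of its underside, 4 mm above the bench. The four stand 89 mm apart in a square; the caddy wall around them is 22 mm high. Pocket 14 mm deep, its floor 4 mm above the origin: a slot 76 mm long (along its x) and 36 mm wide (y), for the handle.
- square_nest: Fixed black insert with a cork floor in the kit caddy, 86 x 86 x 18 mm high, origin at the centre of its underside, 4 mm above the bench. The four stand 89 mm apart in a square; the caddy wall around them is 22 mm high. Pocket 14 mm deep, its floor 4 mm above the origin: a square 58 x 58 mm, sides along x and y, for the foot.
- post_nest: Fixed black insert with a cork floor in the kit caddy, 86 x 86 x 18 mm high, origin at the centre of its underside, 4 mm above the bench. The four stand 89 mm apart in a square; the caddy wall around them is 22 mm high. Pocket 14 mm deep, its floor 4 mm above the origin: a square 78 x 78 mm with a central upright metal post 10 mm in diameter, 20 mm tall from the floor, for the collar.
Mind the look-alikes: they are no part of the job. What is shaped like the gear but orange is not meant. Leave any turquoise look-alike of the square_nest alone.

How it is judged:
By the outcome, as a careful person would: the job done as asked, in the order asked, and still so for the second after the job is handed in, with the robot touching nothing.
It also fails if it takes over 99 s, if anything falls off the work surface, if the arm or the gripper's body presses on something with over 40 N, if the wrist force passes 120 N, or if a joint passes its speed limit or range.

## Working session

There is one attempt and no reset: what is moved stays moved. The work goes in short steps, Python scripts to look and compute and a tool call to move; the robot and the scene stay as the last step left them, time stands still between calls to the robot, and variables do not carry over. Pictures are saved under pics/ and viewed, at most 14 in all, crops included, and the job is handed in when it is done.

Besides the shell and the picture viewer there is one more tool, called after "Call:" as name(argument=value, ...), one argument or row to a line, values as JSON. apply_moves: Moves the arm, as the interface text tells. Its arguments: {"type":"object","properties":{"commands":{"type":"array"},"newtons":{"type":"number"}},"required":["commands"]}

```bash
ls; mkdir -p pics
python3 - <<'E'
from cell import observe, imaging, arm
import cv2,json,numpy as np
print(observe()); print(arm.grasp_offset)
for n in("scene","top"):
    p,d=imaging.get_image(n); np.savez(f"{n}.npz",p=p,d=d)
    cv2.imwrite(f"pics/{n}0.png",p[:,:,::-1]); print(n,imaging.camera_params(n))
print(imaging.camera_params("wrist"))
E
```

```text
pics
{'clock': 0.0, 'joints': array([-1.21060613,  0.43525455,  0.02500903,  1.57412075, -0.01161875,
        1.13397078, -0.07514575]), 'dq': array([-1.25414143e-03, -1.21318549e-03,  1.74448917e-03, -1.45038321e-05,
       -1.28556295e-03, -1.02552893e-03, -5.45974881e-04]), 'joint_efforts': array([ 3.31222418e-04, -6.67856669e+01,  9.85029079e-01, -3.14448380e+01,
       -6.05625054e-02,  4.32571897e-02,  1.25582342e-04]), 'position': array([0.27886362, 0.55876181, 0.22591662]), 'ee_rot': array([-7.20666253e-01, -3.05758327e+00,  2.50044393e-03]), 'force': array([-0.45677331,  1.07232558, -0.63595831]), 'ft_torque': array([-0.01376004, -0.01497821, -0.03451746]), 'gripper_force': 0.0, 'width': 1.002764487644909}
0.0188
scene {'camera_matrix': array([[437.4340934 ,   0.        , 258.67964286],
       [  0.        , 437.4340934 , 192.27936553],
       [  0.        ,   0.        ,   1.        ]]), 'origin': array([1.01470128, 0.35169439, 0.775723  ]), 'rotation': array([0.38977161, 0.83050503, 2.11498576])}
top {'camera_matrix': array([[440.82084135,   0.        , 257.41860091],
       [  0.        , 440.82084135, 193.68149784],
       [  0.        ,   0.        ,   1.        ]]), 'origin': array([ 0.25480451, -0.05352525,  1.19959391]), 'rotation': array([ 0.12350335, -0.1629211 , -1.53412434])}
{'camera_matrix': array([[343.55977347,   0.        , 258.37033578],
       [  0.        , 343.55977347, 192.74419696],
       [  0.        ,   0.        ,   1.        ]]), 'tool_from_camera': array([[-4.11656917e-04,  9.56920610e-01,  2.90349405e-01,
         7.92894962e-02],
       [ 9.99999904e-01,  3.50810028e-04,  2.61614216e-04,
        -5.45690818e-04],
       [ 1.48486552e-04,  2.90349485e-01, -9.56920663e-01,
        -1.58335065e-01],
       [ 0.00000000e+00,  0.00000000e+00,  0.00000000e+00,
         1.00000000e+00]])}
```

View pics/top0.png

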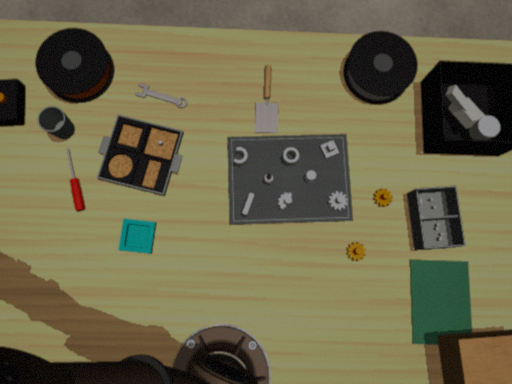

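View pics/scene0.png

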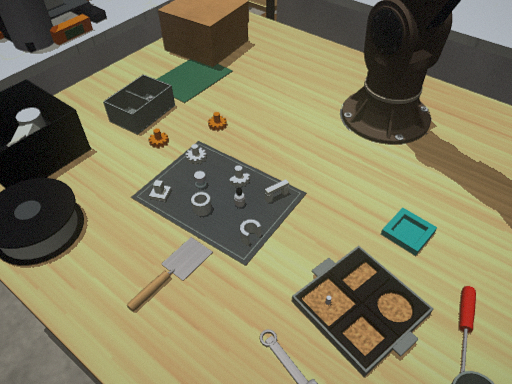

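```bash
cat > h.py <<'E'
import numpy as np,cv2
from scipy.spatial.transform import Rotation as R
from cell import observe, imaging, arm
def cam(n,st=None):
    c=imaging.camera_params(n);K=c["camera_matrix"]
    if n=="wrist":
        T=c["tool_from_camera"];Rt=R.from_rotvec(st["ee_rot"]).as_matrix()
        return K,Rt@T[:3,:3],Rt@T[:3,3]+st["position"]
    return K,R.from_rotvec(c["rotation"]).as_matrix(),np.array(c["origin"])
def rays(C,uv):
    K,Rc,o=C;uv=np.atleast_2d(uv).astype(float)
    d=np.c_[(uv[:,0]-K[0,2])/K[0,0],-(uv[:,1]-K[1,2])/K[1,1],-np.ones(len(uv))]
    return d@Rc.T
def plane(C,uv,z):
    d=rays(C,uv);return C[2]+d*((z-C[2][2])/d[:,2])[:,None]
def cloud(C,d):
    v,u=np.mgrid[:d.shape[0],:d.shape[1]]
    return (C[2]+rays(C,np.c_[u.ravel(),v.ravel()])*d.reshape(-1,1)).reshape(*d.shape,3)
def shot(n,name=None):
    st=observe();p,d=imaging.get_image(n)
    if name: cv2.imwrite(f"pics/{name}.png",p[:,:,::-1])
    return p,d,cam(n,st)
E
python3 - <<'E'
from h import *
f=np.load("top.npz");p,d=f["p"],f["d"];C=cam("top");P=cloud(C,d)
print("sheet z",P[212,260],"bench",P[240,260],P[100,220])
sub=np.zeros(d.shape,bool);sub[137:221,230:350]=1
m=(sub&(p.min(2)>75)).astype(np.uint8)
n,l,s,c=cv2.connectedComponentsWithStats(m)
for i in range(1,n):
    if s[i,4]<15: continue
    q=P[l==i];hi=np.percentile(q[:,2],95)
    print(c[i].round(1),s[i],"ztop",hi.round(3),"lo",q[:,2].min().round(3),plane(C,c[i],max(hi-.0,0)).round(3),"ext",np.ptp(q[:,:2],axis=0).round(3))
hsv=cv2.cvtColor(p,cv2.COLOR_RGB2HSV)
m=np.zeros(d.shape,np.uint8)
big=cv2.resize(p[125:235,220:360],None,fx=5,fy=5,interpolation=cv2.INTER_CUBIC);cv2.imwrite("pics/crop1.png",big[:,:,::-1])
# caddy
for uv in[(131,136),(160,143),(121,166),(151,174)]:
    print(uv,P[uv[1],uv[0]].round(3),plane(C,uv,.008)[0].round(3))
E
```

```text
sheet z [ 0.4262481  -0.08908186  0.00258632] bench [ 0.35000243 -0.09137059 -0.00132433] [ 0.74814609  0.03511314 -0.00144007]
[313.6 200.8] [231 137 119  84 691] ztop 0.039 lo -0.003 [[ 0.456 -0.231  0.039]] ext [0.395 0.33 ]
[348.4 153. ] [346 137   4  42  82] ztop 0.005 lo -0.006 [[ 0.602 -0.334  0.005]] ext [0.119 0.01 ]
[231.5 143.6] [231 139   4  12  17] ztop 0.246 lo 0.001 [[ 0.544 -0.013  0.246]] ext [0.377 0.052]
[280.6 138.2] [268 138  29   2  37] ztop 0.008 lo -0.002 [[ 0.637 -0.141  0.008]] ext [0.008 0.079]
[329.5 148.5] [320 140  20  19 220] ztop 0.044 lo -0.001 [[ 0.602 -0.273  0.044]] ext [0.055 0.056]
[240.  155.4] [231 146  17  18 152] ztop 0.043 lo -0.002 [[ 0.573 -0.029  0.043]] ext [0.058 0.045]
[290.8 154.3] [283 146  17  17 170] ztop 0.043 lo -0.001 [[ 0.582 -0.167  0.043]] ext [0.363 0.141]
[310.9 174.6] [306 170  11  11  97] ztop 0.043 lo -0.001 [[ 0.527 -0.222  0.043]] ext [0.295 0.19 ]
[268.4 178.3] [264 174  10   9  52] ztop 0.046 lo -0.0 [[ 0.512 -0.108  0.046]] ext [0.028 0.026]
[248.  203.1] [242 192  13  23 147] ztop 0.044 lo -0.0 [[ 0.443 -0.055  0.044]] ext [0.067 0.032]
[284.8 199.4] [278 192  15  18 188] ztop 0.044 lo -0.0 [[ 0.456 -0.153  0.044]] ext [0.048 0.04 ]
(131, 136) [0.628 0.278 0.008] [0.628 0.278 0.008]
(160, 143) [0.605 0.192 0.028] [0.61  0.196 0.008]
(121, 166) [0.54  0.297 0.01 ] [0.541 0.298 0.008]
(151, 174) [0.52  0.213 0.013] [0.521 0.214 0.008]
```

View pics/crop1.png

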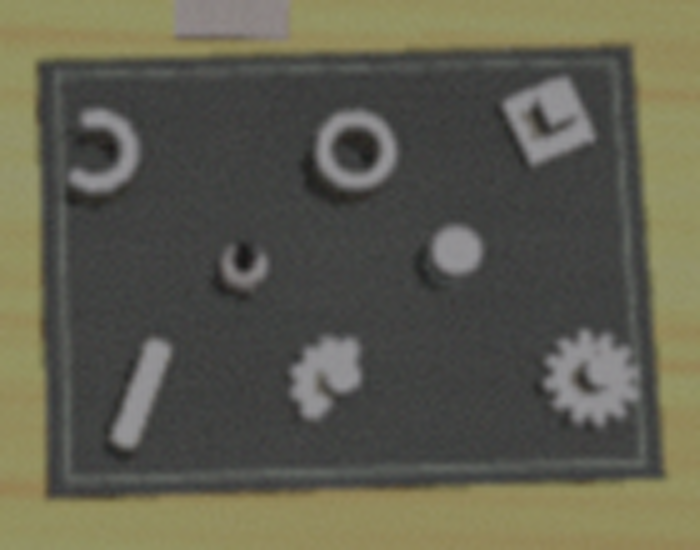

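The collar is at top px (291,154), the foot (329,149), the handle (248,203) and the gear (338,201). The look-alikes to avoid are:
- the C-collar at (240,155)
- the half gear at (285,200)
- the cylinder at (311,175)
- the small ring at (268,178)
- the orange gears at (383,197) and (355,251)
- the turquoise tray at (138,236)

The crop confirms these choices. I'll move over the caddy for a close look.

Call:
apply_moves(
  commands=[
    [100,0.75,-0.9,0.2,0],
    [100,0.75,-0.9,0.2,0],
    [100,0.75,-0.9,0.2,0],
    [100,0.75,-0.9,0.2,0],
    [100,0.75,-0.9,0,0],
    [100,0.75,-0.9,0,0],
    [50,0,0,0,0],
    [50,0,0,0,0],
  ],
  newtons=15,
)

```text
clock: 1.1
position: [0.5164, 0.2742, 0.2684]
ee_rot: [-0.721, -3.057, 0.0]
force: [-0.3, 0.6, -0.4]
width: 0.831
gripper_force: 0.0
```

Run:
```python
from h import *
p,d,C=shot("wrist","caddy");np.savez("caddy.npz",p=p,d=d,R=C[1],o=C[2])
print(observe()["position"])
```

```text
[0.51589142 0.27504412 0.26845475]
```

View pics/caddy.png

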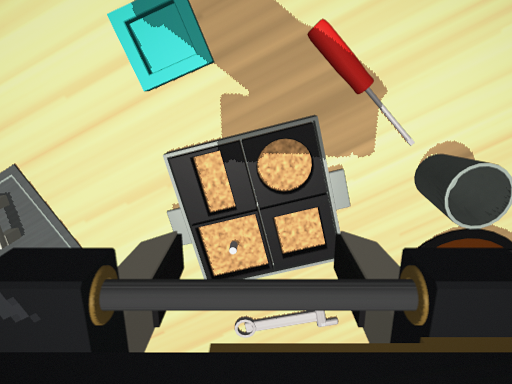

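The wrist view shows the slot at (213,180), the round well at (285,164), the post pocket at (234,245) and the square at (300,230). I'll measure their centres on the cork plane (z = 0.008).

Run:
```python
from h import *
f=np.load("caddy.npz");p,d=f["p"],f["d"];C=(imaging.camera_params("wrist")["camera_matrix"],f["R"],f["o"])
P=cloud(C,d)
roi=np.zeros(d.shape,np.uint8);cv2.fillConvexPoly(roi,np.array([[172,158],[316,122],[330,258],[208,276]]),1)
m=(roi>0)&(p[:,:,0]>110)&(p[:,:,0].astype(int)-p[:,:,2]>25)
m=cv2.morphologyEx(m.astype(np.uint8),cv2.MORPH_CLOSE,np.ones((5,5)))
m=cv2.morphologyEx(m,cv2.MORPH_OPEN,np.ones((3,3)))
n,l,s,c=cv2.connectedComponentsWithStats(m)
for i in range(1,n):
    if s[i,4]<200: continue
    cs,_=cv2.findContours((l==i).astype(np.uint8),cv2.RETR_EXTERNAL,cv2.CHAIN_APPROX_NONE)
    q=plane(C,cs[0][:,0,:],.008)[:,:2]
    r=cv2.minAreaRect((q*1000).astype(np.float32))
    print(c[i].round(0),"rect",np.round(r[0],1),np.round(r[1],1),round(r[2],1),"z",np.median(P[l==i][:,2]).round(4))
print("post tip",plane(C,(233,244),.028), P[240:250,228:240,2].max())
```

```text
[284. 164.] rect [540.5 297.1] [65.8 65.6] 39.5 z 0.0083
[214. 181.] rect [520.9 209.3] [34.2 74.8] 77.5 z 0.0083
[300. 230.] rect [629.  277.5] [58.  53.9] 77.6 z 0.0084
[234. 244.] rect [609.5 189.9] [77.  74.4] 77.5 z 0.0083
post tip [[0.59960455 0.19573336 0.028     ]] 0.030405395554029824
```

Call:
apply_moves(
  commands=[
    [50,0,-1,0,0],
    [50,0,-1,0,0],
    [50,0,-1,0,0],
    [50,0,-1,0,0],
    [50,0,-1,0,0],
    [50,0,-1,0,0],
    [50,0,-1,0,0],
    [50,0,0,0,0],
    [50,0,0,0,0],
  ],
)

```text
clock: 2.28
position: [0.5171, -0.1442, 0.2686]
ee_rot: [-0.717, -3.058, -0.001]
force: [-0.3, 0.5, 1.2]
width: 0.504
gripper_force: 0.0
```

Run:
```python
from h import *
p,d,C=shot("wrist","sheet");np.savez("sheet.npz",p=p,d=d,R=C[1],o=C[2])
```

```text
(no output)
```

View pics/sheet.png

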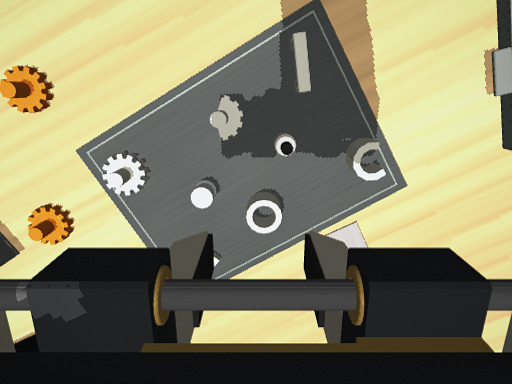

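Run:
```python
from h import *
def tops(P,z0,z1,roi=None,tag=""):
    x,y,z=P[...,0],P[...,1],P[...,2]
    m=((z>z0)&(z<z1)&(x>.40)&(x<.66)&(y>-.33)&(y<.01)).astype(np.uint8)
    n,l,s,c=cv2.connectedComponentsWithStats(m)
    for i in range(1,n):
        if s[i,4]<12: continue
        q=P[l==i]; r=cv2.minAreaRect((q[:,:2]*1000).astype(np.float32))
        print(tag,c[i].round(0),s[i,4],np.round(r[0],1),np.round(r[1],1),round(r[2],1),"z",np.median(q[:,2]).round(4))
f=np.load("sheet.npz");C=(imaging.camera_params("wrist")["camera_matrix"],f["R"],f["o"]);tops(cloud(C,f["d"]),.036,.05,tag="wrist")
f=np.load("top.npz");P=cloud(cam("top"),f["d"]);tops(P,.034,.055,tag="top");tops(P,.011,.055,tag="topbase")
f=np.load("caddy.npz");C=(imaging.camera_params("wrist")["camera_matrix"],f["R"],f["o"]);P=cloud(C,f["d"])
z=P[...,2];m=np.zeros(z.shape,bool);m[228:262,215:255]=1;m&=(z>.020)
q=P[m];print("post",len(q),np.median(q,0),q[q[:,2]>.026].mean(0))
```

```text
wrist [302.  61.] 803 [442.3 -56.4] [14.2 60.1] 71.8 z 0.0412
wrist [218. 119.] 226 [ 454.7 -163.1] [16.7 17.4] 17.3 z 0.0432
wrist [284. 142.] 78 [ 511.5 -109.7] [19.7 11.6] 89.6 z 0.0369
wrist [366. 162.] 516 [574.1 -33.4] [33.5 44.8] 81.4 z 0.0391
wrist [116. 179.] 218 [ 461.8 -301.7] [17.6 16.8] 65.7 z 0.043
wrist [202. 197.] 383 [ 525.8 -224.4] [25.6 25.3] 67.9 z 0.0391
wrist [264. 216.] 588 [ 579.9 -169. ] [42.3 42.5] 62.4 z 0.0391
top [331. 146.] 50 [ 610.7 -278.1] [17.9 20. ] 28.2 z 0.0425
top [241. 155.] 94 [575.5 -32.6] [32.4 45.6] 79.6 z 0.0393
top [291. 155.] 120 [ 582.3 -167.5] [41.6 42.5] 64.6 z 0.0387
top [311. 175.] 75 [ 528.3 -223.3] [25.  24.1] 47.2 z 0.0391
top [268. 178.] 39 [ 514.9 -106.7] [21.5 18.2] 75.0 z 0.0379
top [248. 203.] 119 [443.9 -55. ] [13.8 59.2] 72.3 z 0.0413
top [288. 200.] 40 [ 455.8 -161.7] [16.2 16.5] 0.5 z 0.0424
top [340. 199.] 37 [ 463.5 -300.7] [17.3 15.4] 49.7 z 0.0424
topbase [329. 149.] 201 [ 610.5 -277.4] [40.5 41.4] 24.8 z 0.0164
topbase [241. 156.] 137 [575.5 -32.6] [32.5 45.6] 79.4 z 0.038
topbase [290. 156.] 179 [ 582.1 -166.9] [43.7 41.2] 1.5 z 0.0372
topbase [310. 175.] 90 [ 527.4 -222.8] [25.2 25.3] 53.0 z 0.0383
topbase [268. 179.] 64 [ 514.6 -106.9] [24.  18.7] 75.0 z 0.035
topbase [338. 200.] 246 [ 464.2 -301.3] [50.3 49.9] 87.3 z 0.0173
topbase [248. 204.] 130 [443.5 -54.9] [14.1 59.9] 71.9 z 0.0408
topbase [285. 199.] 162 [ 462.2 -154.9] [33.8 45.6] 35.7 z 0.0182
post 68 [0.60492353 0.1923034  0.02786666] [0.58818207 0.20474103 0.07328315]
```

Call:
apply_moves(
  commands=[
    [50,-0.31,-0.87,-0.8,0],
    [50,-0.31,-0.87,-0.8,0],
    [50,-0.3,-0.88,-0.8,0],
    [50,0,0,-0.4,0],
    [50,0,0,0,0],
    [50,0,0,0,0],
    [50,0,0,0,0],
  ],
)

```text
clock: 3.2
position: [0.4713, -0.2792, 0.1235]
ee_rot: [0.717, 3.056, 0.0]
force: [0.4, -0.3, -0.7]
width: 0.501
gripper_force: 0.0
```

Call:
apply_moves(
  commands=[
    [50,-0.16,-0.38,-0.3,0],
    [50,0,0,0,0],
    [50,0,0,-0.4,0],
    [50,0,0,-0.4,0],
    [50,0,0,0,0],
    [50,0,0,0,0],
  ],
)

```text
clock: 3.95
position: [0.4611, -0.3027, 0.0574]
ee_rot: [0.719, 3.057, -0.0]
force: [-0.4, -0.5, -0.9]
width: 0.504
gripper_force: 0.0
```

Call:
apply_moves(
  commands=[
    [50,0,0,-0.3,0],
    [50,0,0,-0.26,0],
    [50,0,0,0,0],
    [0,0,0,0,0],
    [0,0,0,0,0],
    [0,0,0,0,0],
    [0,0,0,0,0],
    [0,0,0,0,0],
  ],
  newtons=15,
)

```text
clock: 4.95
position: [0.4604, -0.3028, 0.0229]
ee_rot: [0.721, 3.057, 0.0]
force: [0.2, 1.1, 4.3]
width: 0.188
gripper_force: 15.0
```

Call:
apply_moves(
  commands=[
    [0,0,0,0.5,0],
    [0,0,0,0.6,0],
    [0,0,0,0.5,0],
    [0,0.15,0.7,0,0],
    [0,0.15,0.9,0,0],
    [0,0.15,0.9,0,0],
    [0,0.15,0.9,0,0],
    [0,0.15,0.9,0,0],
    [0,0.15,0.9,0,0],
    [0,0.15,0.9,0,0],
    [0,0.15,0.9,0,0],
    [0,0.15,0.9,0,0],
  ],
)

```text
clock: 6.45
position: [0.5412, 0.173, 0.1185]
ee_rot: [0.721, 3.058, -0.0]
force: [-0.0, -0.0, 0.1]
width: 0.192
gripper_force: 15.0
```

Call:
apply_moves(
  commands=[
    [0,0,0.9,0,0],
    [0,0,0.8,0,0],
    [0,0,0.4,0,0],
    [0,0,0,0,0],
    [0,0,0,0,0],
  ],
)

```text
clock: 7.08
position: [0.5416, 0.295, 0.1185]
ee_rot: [0.724, 3.057, -0.002]
force: [-0.6, -0.9, -0.0]
width: 0.189
gripper_force: 15.0
```

Call:
apply_moves(
  commands=[
    [0,0,0.03,-0.5,0],
    [0,0,0,-0.5,0],
    [0,0,0,-0.3,0],
    [0,0,0,-0.19,0],
    [0,0,0,0,0],
    [0,0,0,0,0],
  ],
)

```text
clock: 7.82
position: [0.5418, 0.2992, 0.03]
ee_rot: [0.721, 3.057, 0.001]
force: [0.6, 0.2, -0.8]
width: 0.192
gripper_force: 15.0
```

Call:
apply_moves(
  commands=[
    [0,0,-0.03,-0.03,0],
    [0,0,0,0,0],
    [40,0,0,0,0],
    [40,0,0,0,0],
    [40,0,0,0,0],
    [40,0,0,0.5,0],
    [40,0,0,0.6,0],
    [40,0,0,0.5,0],
  ],
)

```text
clock: 8.82
position: [0.5414, 0.2973, 0.1247]
ee_rot: [0.721, 3.057, 0.001]
force: [-0.7, 0.2, 0.1]
width: 0.397
gripper_force: 0.0
```

Call:
apply_moves(
  commands=[
    [40,-0.24,-0.8,0,0.04],
    [40,-0.24,-0.85,0,0.04],
    [40,-0.24,-0.85,0,0.04],
    [40,-0.24,-0.85,0,0.04],
    [40,-0.24,-0.85,0,0.04],
    [40,-0.24,-0.85,0,0.04],
    [40,-0.21,-0.84,0,0.05],
    [40,0,0,-0.6,0],
    [40,0,0,-0.4,0],
    [40,0,0,0,0],
    [40,0,0,0,0],
  ],
)

```text
clock: 10.2
position: [0.4427, -0.0561, 0.0641]
ee_rot: [0.497, 3.101, 0.0]
force: [-0.4, 0.3, 0.3]
width: 0.399
gripper_force: 0.0
```

Call:
apply_moves(
  commands=[
    [40,0,0,-0.4,0],
    [40,0,0,-0.32,0],
    [40,0,0,0,0],
    [0,0,0,0,0],
    [0,0,0,0,0],
    [0,0,0,0,0],
    [0,0,0,0,0],
  ],
)

```text
clock: 11.08
position: [0.4428, -0.0561, 0.0209]
ee_rot: [0.497, 3.101, 0.001]
force: [-1.1, 0.8, 8.7]
width: 0.151
gripper_force: 15.0
```

Call:
apply_moves(
  commands=[
    [0,0,0,0.5,0],
    [0,0,0,0.6,0],
    [0,0,0,0.5,0],
    [0,0.22,0.6,0,0.04],
    [0,0.22,0.8,0,0.04],
    [0,0.22,0.8,0,0.04],
    [0,0.22,0.8,0,0.04],
    [0,0.22,0.8,0,0.04],
    [0,0.22,0.63,0,0],
    [0,0,0,0,0],
    [0,0,0,0,0],
  ],
)

```text
clock: 12.45
position: [0.5211, 0.2089, 0.1161]
ee_rot: [-0.342, -3.123, 0.001]
force: [0.1, -0.2, -0.4]
width: 0.155
gripper_force: 15.0
```

Call:
apply_moves(
  commands=[
    [0,0,0,-0.5,0],
    [0,0,0,-0.5,0],
    [0,0,0,-0.3,0],
    [0,0,0,-0.17,0],
    [0,0,0,0,0],
    [0,0,0,0,0],
  ],
)

```text
clock: 13.2
position: [0.522, 0.2095, 0.0288]
ee_rot: [0.342, 3.122, 0.001]
force: [0.7, -0.7, -0.8]
width: 0.152
gripper_force: 15.0
```

Call:
apply_moves(
  commands=[
    [0,0,0,-0.03,0],
    [0,0,0,0,0],
    [35,0,0,0,0],
    [35,0,0,0,0],
    [35,0,0,0,0],
    [35,0,0,0.5,0],
    [35,0,0,0.6,0],
    [35,0,0,0.5,0],
    [35,0,0,0,0],
  ],
)

```text
clock: 14.32
position: [0.5229, 0.2103, 0.1245]
ee_rot: [0.341, 3.119, 0.004]
force: [0.6, -0.1, 0.7]
width: 0.352
gripper_force: 0.0
```

Call:
apply_moves(
  commands=[
    [35,0.14,-0.7,0.2,0.13],
    [35,0.14,-0.82,0.2,0.13],
    [35,0.14,-0.82,0,0.13],
    [35,0.14,-0.82,0,0.13],
    [35,0.14,-0.82,0,0.13],
    [35,0.14,-0.82,0,0.13],
    [35,0.14,-0.82,0,0.13],
    [35,0.14,-0.82,0,0.13],
    [35,0.14,-0.82,0,0.13],
    [35,0.14,-0.9,0,0.14],
    [35,0,0,0,0],
    [35,0,0,0,0],
  ],
)

```text
clock: 15.82
position: [0.6049, -0.2794, 0.1449]
ee_rot: [0.68, -3.066, -0.003]
force: [-0.8, 0.3, -0.3]
width: 0.349
gripper_force: 0.0
```

Run:
```python
from h import *
p,d,C=shot("wrist","foot");P=cloud(C,d);x,y,z=P[...,0],P[...,1],P[...,2]
for a,b in((.036,.05),(.010,.020)):
    q=P[(z>a)&(z<b)&(abs(x-.609)<.04)&(abs(y+.279)<.04)]
    if len(q): 
        r=cv2.minAreaRect((q[:,:2]*1000).astype(np.float32));print(len(q),r,np.median(q[:,2]))
```

```text
512 ((608.1087646484375, -279.7569580078125), (17.534521102905273, 17.608421325683594), 24.61766815185547) 0.04317794408303052
1449 ((608.62646484375, -279.7254638671875), (40.54118728637695, 39.98023986816406), 24.485366821289062) 0.015238683324768854
```

View pics/foot.png

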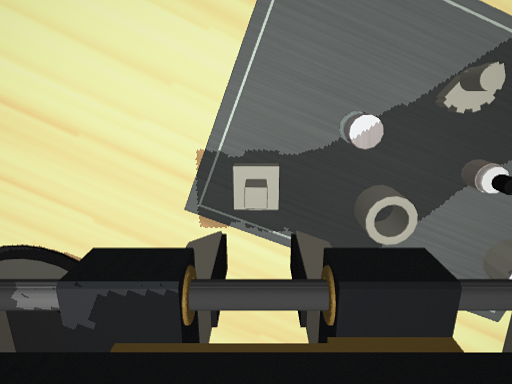

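The foot at (256,187) lines up square between the fingers, so I'll go down.

Call:
apply_moves(
  commands=[
    [35,0.06,0,-0.4,0],
    [35,0,0,-0.6,0],
    [35,0,0,-0.5,0],
    [35,0,0,-0.3,0],
    [35,0,0,-0.22,0],
    [35,0,0,0,0],
    [35,0,0,0,0],
    [0,0,0,0,0],
    [0,0,0,0,0],
    [0,0,0,0,0],
    [0,0,0,0,0],
  ],
)

```text
clock: 17.25
position: [0.6094, -0.2801, 0.0257]
ee_rot: [-0.681, 3.066, -0.001]
force: [-0.6, -0.2, 5.6]
width: 0.193
gripper_force: 15.0
```

Call:
apply_moves(
  commands=[
    [0,0,0,0.5,0],
    [0,0,0,0.6,0],
    [0,0,0,0.5,0],
    [0,0.03,0.6,0,-0.13],
    [0,0.03,0.8,0,-0.13],
    [0,0.03,0.8,0,-0.13],
    [0,0.03,0.8,0,-0.13],
    [0,0.03,0.8,0,-0.13],
    [0,0.03,0.8,0,-0.13],
    [0,0.03,0.8,0,-0.13],
    [0,0.03,0.8,0,-0.13],
  ],
)

```text
clock: 18.62
position: [0.6233, 0.0936, 0.1209]
ee_rot: [-0.134, -3.139, 0.0]
force: [0.0, 0.3, -0.5]
width: 0.202
gripper_force: 15.0
```

Call:
apply_moves(
  commands=[
    [0,0.03,0.8,0,-0.13],
    [0,0.04,0.8,0,-0.14],
    [0,0,0.8,0,0],
    [0,0,0.6,0,0],
    [0,0,0,0,0],
    [0,0,0,0,0],
  ],
)

```text
clock: 19.38
position: [0.6276, 0.2712, 0.1208]
ee_rot: [-0.342, -3.123, 0.002]
force: [0.0, -0.2, -0.2]
width: 0.194
gripper_force: 15.0
```

Call:
apply_moves(
  commands=[
    [0,0,0.1,-0.4,0],
    [0,0,0,-0.5,0],
    [0,0,0,-0.35,0],
    [0,0,0,-0.2,0],
    [0,0,0,0,0],
    [0,0,0,0,0],
  ],
)

```text
clock: 20.12
position: [0.6284, 0.2781, 0.035]
ee_rot: [0.342, 3.122, 0.001]
force: [-0.2, 0.5, 0.2]
width: 0.196
gripper_force: 15.0
```

Call:
apply_moves(
  commands=[
    [0,0,0,-0.06,0],
    [0,0,0,0,0],
    [0,0,0,0,0],
    [40,0,0,0,0],
    [40,0,0,0,0],
    [40,0,0,0,0],
    [40,0,0,0.5,0],
    [40,0,0,0.6,0],
    [40,0,0,0.5,0],
    [65,0,0,0,0],
  ],
)

```text
clock: 21.38
position: [0.6293, 0.2786, 0.1293]
ee_rot: [0.341, 3.119, 0.004]
force: [-0.2, -1.3, -0.9]
width: 0.464
gripper_force: 0.0
```

Call:
apply_moves(
  commands=[
    [68,-0.08,-0.6,0,0],
    [68,-0.08,-0.8,0,0],
    [68,-0.08,-0.8,0,0],
    [68,-0.08,-0.8,0,0],
    [68,-0.08,-0.8,0,0],
    [68,-0.08,-0.8,0,0],
    [68,-0.08,-0.8,0,0],
    [68,-0.08,-0.8,0,0],
    [68,-0.08,-0.8,0,0],
    [68,-0.1,-0.46,-0.3,0],
    [68,0,0,-0.6,0],
    [68,0,0,0,0],
  ],
)

```text
clock: 22.88
position: [0.5759, -0.169, 0.0696]
ee_rot: [-0.342, -3.117, -0.001]
force: [-0.2, 0.9, -0.4]
width: 0.679
gripper_force: 0.0
```

Call:
apply_moves(
  commands=[
    [68,0.06,0,-0.2,0],
    [68,0,0,-0.3,0],
    [68,0,0,-0.28,0],
    [68,0,0,0,0],
    [0,0,0,0,0],
    [0,0,0,0,0],
    [0,0,0,0,0],
    [0,0,0,0,0],
  ],
)

```text
clock: 23.88
position: [0.5825, -0.1697, 0.0262]
ee_rot: [0.342, 3.122, -0.0]
force: [-0.2, 0.3, 2.8]
width: 0.467
gripper_force: 15.0
```

Call:
apply_moves(
  commands=[
    [0,0,0,0.5,0],
    [0,0,0,0.6,0],
    [0,0,0,0.5,0],
    [0,0.05,0.6,0,0],
    [0,0.05,0.8,0,0],
    [0,0.05,0.8,0,0],
    [0,0.05,0.8,0,0],
    [0,0.05,0.8,0,0],
    [0,0.05,0.8,0,0],
    [0,0.05,0.8,0,0],
    [0,0.09,0.63,0,0],
    [0,0,0,0,0],
  ],
)

```text
clock: 25.38
position: [0.6078, 0.1971, 0.1212]
ee_rot: [-0.332, -3.123, -0.003]
force: [-0.7, -0.4, -0.5]
width: 0.474
gripper_force: 15.0
```

Run:
```python
from h import *
p,d,C=shot("wrist","over_post");print(observe()["position"],observe()["width"])
```

```text
[0.60801376 0.19407765 0.12128405] 0.46953371448587794
```

View pics/over_post.png

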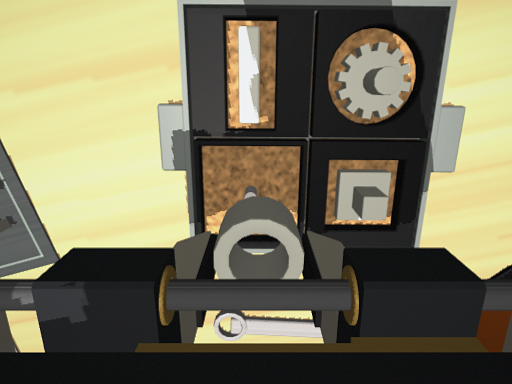

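The gear (375,80), handle (250,75) and foot (363,197) sit in their pockets. The post tip shows at about (250,191), just behind the held collar, so I'll check its position.

Run:
```python
from h import *
p,d,C=shot("wrist");P=cloud(C,d);print(observe()["position"])
m=np.zeros(d.shape,bool);m[180:200,235:265]=1;m&=(P[...,2]>.018)&(P[...,2]<.034)
q=P[m];print(len(q),q.min(0),q.max(0)); t=q[q[:,2]>.0265];print(len(t),t.mean(0),np.ptp(t,axis=0))
for s in((202,305),):
    a=plane(C,[(202,150),(302,146)],.008);print("pocket edges mid",a.mean(0))
```

```text
[0.60822376 0.19205559 0.12141562]
97 [0.60190751 0.18672331 0.01807872] [0.60776232 0.19583937 0.02974573]
60 [0.60442001 0.19139847 0.02820126] [0.00501522 0.00865454 0.00310376]
pocket edges mid [0.57340689 0.19595467 0.008     ]
```

Call:
apply_moves(
  commands=[
    [0,0.02,0,-0.4,0],
    [0,0,0,-0.4,0],
    [0,0,0,-0.3,0],
    [0,0,0,-0.2,0],
    [0,0,0,-0.1,0],
    [0,0,0,0,0],
    [0,0,0,0,0],
  ],
)

```text
clock: 26.35
position: [0.6101, 0.1924, 0.0383]
ee_rot: [0.342, 3.122, 0.001]
force: [-0.1, 1.1, -0.6]
width: 0.471
gripper_force: 15.0
```

Call:
apply_moves(
  commands=[
    [0,0,0,-0.1,0],
    [0,0,0,0,0],
    [0,0,0,0,0],
  ],
)

```text
clock: 26.72
position: [0.6096, 0.1922, 0.0316]
ee_rot: [-0.341, -3.123, 0.0]
force: [0.4, -0.1, 0.3]
width: 0.472
gripper_force: 15.0
```

Call:
apply_moves(
  commands=[
    [62,0,0,0,0],
    [62,0,0,0,0],
    [62,0,0,0,0],
    [62,0,0,0.5,0],
    [62,0,0,0.6,0],
    [62,0,0,0.8,0],
    [62,-0.5,0,0.8,0],
    [62,-0.5,0,0,0],
    [62,0,0,0,0],
    [62,0,0,0,0],
  ],
)

```text
clock: 27.98
position: [0.55, 0.1923, 0.1936]
ee_rot: [0.341, 3.123, 0.0]
force: [-0.4, -1.0, -0.1]
width: 0.621
gripper_force: 0.0
```

Run:
```python
from h import *
p,d,C=shot("wrist","end_w");P=cloud(C,d);x,y,z=P[...,0],P[...,1],P[...,2]
for n,c in dict(gear=(.541,.2965),handle=(.522,.2097),foot=(.628,.2773),collar=(.6088,.1905)).items():
    q=P[(z>.036)&(z<.07)&(abs(x-c[0])<.042)&(abs(y-c[1])<.042)]
    r=cv2.minAreaRect((q[:,:2]*1000).astype(np.float32));print(n,np.round(r[0],1),np.round(r[1],1),round(r[2],1),"z",np.percentile(q[:,2],[50,95]).round(4))
shot("top","end_t")
p=cv2.imread("pics/end_t.png");cv2.imwrite("pics/end_tc.png",cv2.resize(p[100:235,90:365],None,fx=2.8,fy=2.8,interpolation=cv2.INTER_CUBIC))
```

```text
gear [542.3 295.7] [17.5 17.3] 54.8 z [0.048  0.0494]
handle [521.  209.5] [13.8 59.9] 77.9 z [0.0461 0.0473]
foot [626.6 277.9] [18.5 17.9] 78.0 z [0.0479 0.0492]
collar [607.2 192.1] [42.4 43.2] 55.3 z [0.0439 0.0452]
```

View pics/end_w.png

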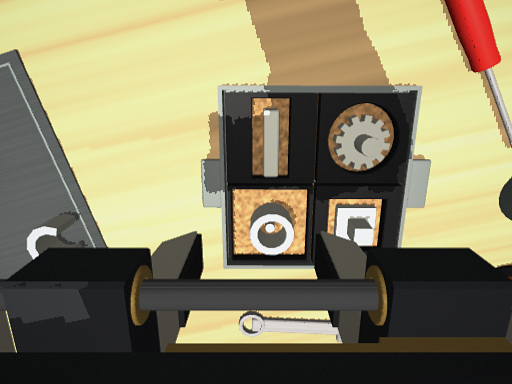

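View pics/end_tc.png

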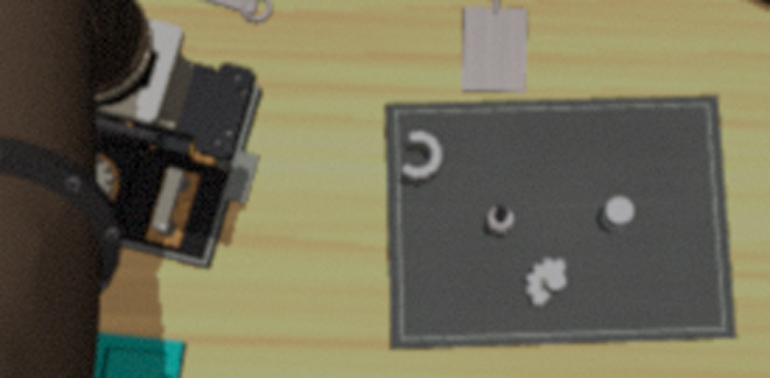

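All four prints stand at the right height in their pockets: gear (362,142), handle (270,142), foot (355,222), and collar over the post (270,228). On the sheet, the C-collar and half gear are still where they were.

```bash
python3 -c "
from cell import arm;print(arm.sign_off())"
```

```text
the job is handed in; nothing more can be done
None
```

The gear, handle, foot and collar are each standing in their own caddy pocket, the two failed prints were left where they lay, and the job was handed in at about 28 s.

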